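Open the bar's cash box to its stop and put the token tube in

ROBOT

A 6-joint arm with a two-finger parallel gripper is mounted at the origin on the work surface. World frame = base frame: x ahead of the robot, y to its left, z up, the work surface at z = 0. Lengths are in m, angles in rad, forces in N, time in s.
With the tool pointing down it reaches from about 0.35 to 0.925 m from the base axis. Payload 6.4 kg.
Tool frame: the origin (TCP) lies where the fingers leave the gripper's body, on its centre line; the fingertips stand 97 mm ahead of it and the grasp point (between the pads) lies 78 mm ahead of it; z points along the fingers, y is the direction in which the jaws open and shut (so a half turn about z gives the same grasp; the last joint's range is limited). The gripper opens to 94 mm and grips with 3 to 60 N. Pads are 16 mm wide; open, the fingers measure 119 mm over their backs; the gripper's body (75 mm by 177 mm) begins 78 mm behind the grasp point.
Start: joints at [1.13, 0.245, 1.558, -0, 1.339, -0.174], TCP at [0.171, 0.627, 0.303] pointing down, gripper open.
Joint ranges: [-3.13, 3.13], [-1.02, 2.26], [0.13, 2.54], [-0.95, 4.09], [0.21, 2.88], [-2.74, 2.74]. Speed limits (rad/s): [2.57, 2.57, 3.14, 3.14, 3.14, 3.14].

INTERFACE

Orientations are given as a rotation vector (axis times angle).
In Python, from plant import * gives the robot as it stands.
- The arm moves only by the tool servo_tool, never from a script. Its argument "plan" is one flat list of numbers, 5 for each row, row after row: the shift along the world's x, y, z in cm, then the turn about the world's z in rad, then the opening, from 0 (shut) to 1 (fully open). A call has exactly 8 rows; each row shifts and turns the commanded pose from where the row before left it; what a row does not reach is not made up. A row lasts 1/10 s, in which the tool goes at most 50 mm and 8.59 degrees, less where a joint would pass 70% of its speed; a pose out of reach is approached as far as the arm can. A call is refused whole if a number of a shift passes 5 or a number of a turn 0.15, either way. A call with a gripper value outside its range is refused whole. The fingers move at their own pace and stop on an object; the grip force is fixed at half the most. Time passes only in rows, so rows that do not move let the fingers close, or fill a call up. It gives the time, the measured TCP pose, the force and the opening at its end, in the units of the state.
- state(): the state, without advancing time (a new reading comes with each control period).
- capture(name): name is "scene" or "top" or "wrist"; returns the picture (480x640x3 uint8, red, green, blue); there is no depth.
- camera_model(name): a dict with "fx", "fy", "cx", "cy" (pixels), "R" (3x3) and "t" (3): a world point X has camera coordinates R X + t; the wrist camera has in their place "hand_eye" (4x4, takes a point from camera to tool coordinates, whose origin is the TCP and whose axes are the flange's). Camera axes: x right, y down, z forward; pixel columns grow to the right and rows downward; lengths in m; the calibration is good to about 2 mm. The wrist camera is an equidistant fisheye: a pixel r from the principal point sees the ray r / f radians off the axis. A picture is of the moment at which its call begins: read the wrist's pose just before it. camera_model takes no time and is no camera call.
- job_done(): hands the job in, once; it reports no verdict.
Trained networks look in the newest picture that a camera, given by its name, has taken for a name from the list of things; names that differ only in an ending like _2 or _b are one class to them, and where a whole thing is asked for, a point or a joint stands for the part that bears it (a point fixed in the world has none). Each returns a list of dicts, best first, with "conf" (0 to 1); they miss things now and then, are a little off and sometimes report something else, mostly with a low value. They report only what shows in the picture. A call takes as long as a camera call. They do not tell look-alikes from the thing itself.
- look_for(camera, label): "location" ([column, row] in pixels, amid what is visible of it).
- pinpoint(camera, label): "location" ([column, row] in pixels: a listed point, or the origin of a listed thing).
The state is a dict: "time": time; "joints": joint angles; "joint_vel": joint speeds; "joint_torque": joint torques, N m; "eef_pos": TCP position; "orientation": TCP orientation; "ft_force": force on the tool from outside, world axes, zero at the start; "torque": the same for the moment, N m; "opening": opening from 0.0 (shut) to 1.0 (fully open).
Only numpy, scipy, OpenCV 4.12 (cv2) and the standard library are available. Lean on these libraries where they do the work, as an engineer would, in place of code of your own. Each camera call takes 0.05 s, during which the arm holds its last target. There are 200 camera calls.

TASK

Open the blue cash box on the bar counter: raise its stiff lid by the handle and push it on over until it meets the red rubber stop behind the box, and press it home there for a moment with a light but definite push, about 10 N and never harder than the rubber stands. Then lay the yellow tube of deposit tokens flat on the floor of the box, leaving the lid back against its stop. Move the lid smoothly without slamming it, and leave the bottle, the wine glass and the stack of coasters where they stand.

Things in the scene. Friction and masses are not known exactly. Their poses are not given: they have to be found in the camera images.
- lid (a joint): Opening angle of the lid in rad: 0 closed, grows as its front edge rises and swings over to the stop. It starts closed or up to 0.3 ajar. The hinge is stiff: the lid stays wherever it is left; moving it takes 2 to 6 N at its front part. It meets its stop somewhere between 1.68 and 2.0, past upright; where is unknown and must be felt (the stop is nearly rigid).
- lid_hinge (a point): Midpoint of the lid's hinge line, at the far rim of the box, on the lid's underside. Axes turn with the lid: y along the hinge line; z out of the lid's outer face; x, with the lid closed, level and pointing from the box's front to the hinge (the lid reaches from here 170 mm to -x). The lid is a blue plate 170 x 220 x 8 mm.
- lid_handle (a point): Middle of the steel bar handle on the lid's outer face: a round bar 11 mm thick and 100 mm long parallel to the hinge, on a thin post near each end, its centre 35 mm off the outer face, 30 mm in from the lid's front edge, 140 mm from the hinge line. It may be pinched across from above, and may turn between the pads as the lid rises.
- cashbox_in (a point): Middle of the inner floor of the blue cash box, 76 mm below its rim. The box is open-topped, 170 mm (its x) by 220 mm (its y) outside, 80 mm high, walls and floor about 4 mm, screwed to the counter. Its x points from its front to the hinge, z up. Only its place and yaw on the counter vary.
- stop: Fixed steel post of the lid stop, 175 mm high; origin at the middle of its foot, 85 mm beyond the hinge line. A red rubber ball of 22 mm on a screw stands out of it towards the box, 165 mm above the counter, screwed out by an unknown amount. The ball needs 4 N for 0.3 s and spoils above 25 N. A push 125 mm from the hinge reaches it about 1.5 times as strong, less what the stiff hinge takes.
- tokens_center (a point): Centre of a loose yellow plastic tube of deposit tokens: a square bar 90 mm long (its x), 26 mm wide (y), 26 mm high (z), 140 g, lying flat on the counter.
- coasters: Loose stack of four round coasters, 100 mm across, 18 mm high; origin at the centre of its underside. Leave alone.
- bottle: Loose green bottle, 62 mm thick, 200 mm high; origin at the centre of its underside. Leave alone.
- goblet: Loose stemmed wine glass, 62 mm across, 125 mm high; origin at the centre of its underside. Leave alone.
Things that resemble listed ones, but are neither listed nor needed, are in the scene too. Leave any grey look-alike of the part that bears tokens_center alone.

How it is judged:
On the way, in this order (a step that is already met when the one before it is completed fails the run):
1. the lid is pressed on its stop with at least 4 N for 0.3 s (contact force between lid and stop above 4 N), for 0.3 s.
2. the token tube lies flat on the floor of the box, let go (x of tokens_center in the frame of cashbox_in between -0.08 and 0.08 m and y of tokens_center in the frame of cashbox_in between -0.105 and 0.105 m and z of tokens_center in the frame of cashbox_in below 0.018 m and contact force between the fingers and tokens below 0.1 N), for 0.2 s.
At the end, for the whole second after the job is handed in: The lid stands open past 1.65 rad and rests on its stop (over 0.1 N); the token tube lies flat inside the box (centre under 18 mm above its floor, between the walls), let go and still (under 0.02 m/s); coasters, bottle and wine glass within 20 mm of where they were (all of step 2 and linear speed of tokens below 0.02 m/s and contact force between lid and stop above 0.1 N and value of joint lid above 1.65 rad); the robot touches nothing.
It fails at once if the lid is pressed on its stop with more than 25 N (contact force between lid and stop above 25 N).
It fails at once if the lid swings faster than 2.5 rad/s either way (slammed or dropped) (velocity of joint lid above 2.5 rad/s or velocity of joint lid below -2.5 rad/s).
It fails at once if the stack of coasters is moved more than 20 mm or tipped more than 0.3 rad (distance of coasters from where it was at the start of the episode above 0.02 m or angle between coasters's own z axis and vertical above 0.3 rad).
It fails at once if the bottle is moved more than 20 mm or tipped more than 0.3 rad (distance of bottle from where it was at the start of the episode above 0.02 m or angle between bottle's own z axis and vertical above 0.3 rad).
It fails at once if the wine glass is moved more than 20 mm or tipped more than 0.3 rad (distance of goblet from where it was at the start of the episode above 0.02 m or angle between goblet's own z axis and vertical above 0.3 rad).
It also fails if it takes over 72 s, if anything falls off the work surface, if the arm or the gripper's body presses on something with over 40 N, if the wrist force passes 120 N, or if a joint passes its speed limit or range.

## Working session

There is one attempt and no reset: what is moved stays moved. The work goes in short steps, Python scripts to look and compute and a tool call to move; the robot and the scene stay as the last step left them, time stands still between calls to the robot, and variables do not carry over. Pictures are saved under pics/ and viewed, about 8 in all and at most 12, crops included, and the job is handed in when it is done.

Besides the shell and the picture viewer there is one more tool, called after "Request:" in YAML: its name, and indented under it one key for each argument. servo_tool: Moves the arm, as the interface text tells. Its arguments: {"type":"object","properties":{"plan":{"type":"array","items":{"type":"number"}}},"required":["plan"]}

```bash
mkdir -p pics; ls; cat > h.py <<'E'
from plant import *
import numpy as np, cv2
from scipy.spatial.transform import Rotation as Ro
def ray(cam,px):
    m=camera_model(cam); 
    a=np.array([(px[0]-m['cx'])/m['fx'],(px[1]-m['cy'])/m['fy']])
    if 'R' in m:
        R=np.array(m['R']);t=np.array(m['t']);d=R.T@np.array([a[0],a[1],1]);return -R.T@t,d/np.linalg.norm(d)
    th=np.linalg.norm(a);d=np.array([*(a/max(th,1e-9)*np.sin(th)),np.cos(th)])
    s=state();T=np.eye(4);T[:3,:3]=Ro.from_rotvec(s['orientation']).as_matrix();T[:3,3]=s['eef_pos'];T=T@np.array(m['hand_eye'])
    return T[:3,3],T[:3,:3]@d
def atz(cam,px,z):
    o,d=ray(cam,px);return o+d*(z-o[2])/d[2]
def proj(cam,X):
    m=camera_model(cam);c=np.array(m['R'])@X+np.array(m['t']);return np.array([c[0]/c[2]*m['fx']+m['cx'],c[1]/c[2]*m['fy']+m['cy']])
def tri(r):
    A=0;b=0
    for o,d in r:
        P=np.eye(3)-np.outer(d,d);A=A+P;b=b+P@o
    return np.linalg.solve(A,b)
def save(im,n): cv2.imwrite('pics/'+n+'.png',im[:,:,::-1])
E
python3 - <<'E'
from h import *
print(state())
for c in('scene','top'):
    save(capture(c),c+'0'); m=camera_model(c); print(c,-np.array(m['R']).T@m['t'],m['fx'])
R={}
Z=dict(lid_hinge=.08,lid_handle=.123,cashbox_in=.004,stop=0,tokens_center=.013,coasters=0,bottle=0,goblet=0)
for l in Z:
    for c in('scene','top'):
        p=pinpoint(c,l)
        for q in p[:3]: print(l,c,round(q['conf'],2),np.round(q['location']),atz(c,q['location'],Z[l]).round(3))
        if p: R[l,c]=ray(c,p[0]['location'])
    if (l,'scene') in R and (l,'top') in R: print('  tri',tri([R[l,'scene'],R[l,'top']]).round(3))
print(state()['time'])
E
```

```text
pics
{'time': 0.0, 'joints': array([ 1.12987811e+00,  2.45787419e-01,  1.55897259e+00, -2.10447268e-05,
        1.33867799e+00, -1.74106183e-01]), 'joint_vel': array([ 0.00078785, -0.00030261, -0.00097178, -0.00149949,  0.00062354,
        0.00093023]), 'joint_torque': array([-1.64153123e-03, -4.15813279e+01, -3.14603841e+01,  6.84296689e-02,
        3.28686205e-02, -1.40858006e-04]), 'eef_pos': array([0.17120456, 0.62662983, 0.3015845 ]), 'orientation': array([-4.17785894e-01, -3.11314391e+00,  2.77194523e-03]), 'ft_force': array([ 0.61699424, -0.17281788,  0.01053301]), 'torque': array([0.05237954, 0.00842586, 0.03158716]), 'opening': 1.004108628949351}
scene [1.55158615 0.08692695 0.80991013] 505.2567430913449
top [0.26861902 0.05757214 1.41491393] 551.7328605685428
lid_hinge scene 0.83 [338. 271.] [0.612 0.088 0.08 ]
lid_hinge top 0.8 [309. 211.] [0.598 0.08  0.08 ]
  tri [0.601 0.084 0.071]
lid_handle scene 0.63 [341. 221.] [0.463 0.089 0.123]
lid_handle top 0.86 [302. 262.] [0.463 0.094 0.123]
lid_handle top 0.5 [208. 202.] [0.607 0.323 0.123]
  tri [0.463 0.091 0.123]
stop scene 0.86 [330. 318.] [ 0.69   0.076 -0.   ]
stop top 0.87 [316. 188.] [0.682 0.063 0.   ]
  tri [ 0.684  0.069 -0.006]
tokens_center scene 0.94 [483. 253.] [0.412 0.479 0.013]
tokens_center scene 0.61 [432. 228.] [0.299 0.354 0.013]
tokens_center scene 0.6 [438. 258.] [0.446 0.354 0.013]
tokens_center top 0.83 [155. 281.] [0.429 0.471 0.013]
tokens_center top 0.77 [198. 277.] [0.44  0.362 0.013]
tokens_center top 0.77 [196. 334.] [0.296 0.359 0.013]
  tri [0.428 0.471 0.024]
coasters scene 0.69 [188. 247.] [ 0.442 -0.326  0.   ]
coasters top 0.82 [465. 284.] [ 0.43  -0.324  0.   ]
  tri [ 0.432 -0.328 -0.008]
bottle top 0.91 [210. 202.] [0.641 0.343 0.   ]
goblet scene 0.78 [140. 297.] [ 0.659 -0.384  0.   ]
goblet top 0.59 [483. 197.] [ 0.662 -0.38   0.   ]
  tri [ 0.661 -0.381  0.002]
0.9
```

View pics/scene0.png

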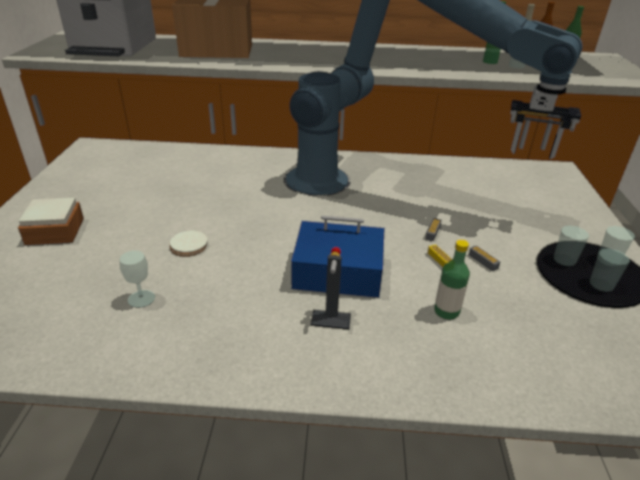

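View pics/top0.png

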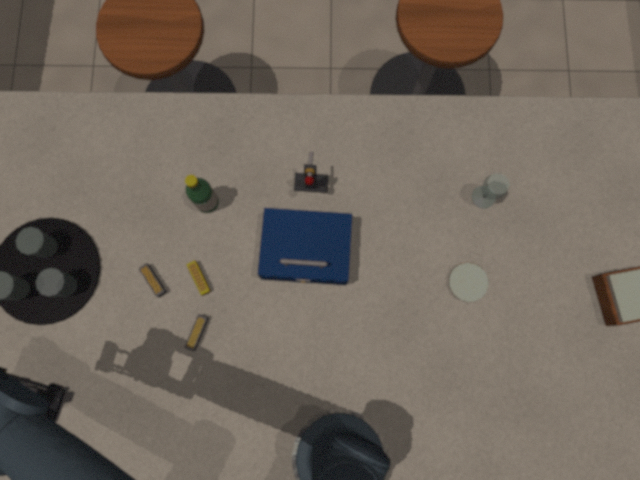

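The pictures agree with the networks. The yellow tube is at top (199,277). The grey look-alikes are at (152,280) and (197,332). The box is centred near top (306,246), with its handle at (302,262), and the post is behind it at (311,182). I'll move above the handle with the jaws across the bar.

Request:
servo_tool:
  plan: [1.8,-3.35,0,-0.085,1,1.8,-3.35,0,-0.085,1,1.8,-3.35,0,-0.085,1,1.8,-3.35,0,-0.085,1,1.8,-3.35,0,-0.085,1,1.8,-3.35,0,-0.085,1,1.8,-3.35,0,-0.085,1,1.8,-3.35,0,-0.085,1]

```text
time: 1.7
eef_pos: [0.3158, 0.3577, 0.3029]
orientation: [1.437, 2.793, 0.001]
ft_force: [0.5, -0.1, -0.5]
opening: 1.001
```

Request:
servo_tool:
  plan: [1.8,-3.35,0,-0.085,1,1.8,-3.35,0,-0.085,1,1.8,-3.35,0,-0.085,1,1.8,-3.35,0,-0.085,1,1.8,-3.35,0,-0.085,1,1.8,-3.35,0,-0.085,1,1.8,-3.35,0,-0.085,1,1.8,-3.35,0,-0.085,1]

```text
time: 2.5
eef_pos: [0.4599, 0.0895, 0.303]
orientation: [2.286, 2.154, 0.001]
ft_force: [0.6, 0.1, 0.6]
opening: 1.0
```

```bash
python3 - <<'E'
from h import *
s=state();print(s['time'],s['eef_pos'],s['orientation'],s['ft_force'],Ro.from_rotvec(s['orientation']).as_matrix().round(3))
save(capture('wrist'),'w1');print(camera_model('wrist'))
Z=dict(lid_hinge=.08,lid_handle=.123,stop=0)
for l in Z:
    for q in pinpoint('wrist',l)[:2]: print(l,q['conf'],q['location'],atz('wrist',q['location'],Z[l]).round(4))
E
```

```text
2.5 [0.45990262 0.08948068 0.30297172] [2.28638263e+00 2.15371055e+00 1.02891356e-03] [0.62478996 0.0828201  0.5834124 ] [[ 0.06   0.998  0.001]
 [ 0.998 -0.06   0.   ]
 [ 0.     0.001 -1.   ]]
{'fx': 371.64829954431775, 'fy': 371.64829954431775, 'cx': 317.9063032710798, 'cy': 236.16925704604662, 'hand_eye': array([[-1.10622159e-04, -9.63096902e-01, -2.69154873e-01,
         7.90959716e-02],
       [ 9.99999991e-01, -8.72011319e-05, -9.89728248e-05,
        -4.31235638e-05],
       [ 7.18498114e-05, -2.69154881e-01,  9.63096903e-01,
        -8.27521462e-02],
       [ 0.00000000e+00,  0.00000000e+00,  0.00000000e+00,
         1.00000000e+00]])}
lid_handle 0.95 [315.7, 244.9] [0.4582 0.0888 0.123 ]
stop 0.64 [509.7, 212.4] [0.6818 0.0782 0.    ]
```

View pics/w1.png

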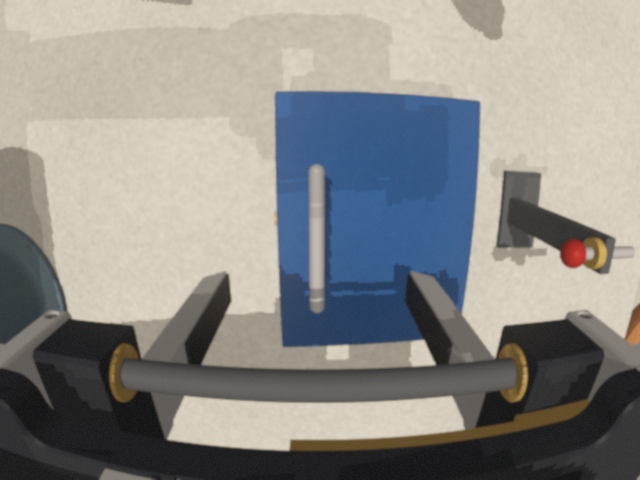

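The handle bar runs from (317,166) to (317,311), square to the jaws. The lid corners are at (276,92), (479,101), (462,345) and (283,346), and the red ball is at (572,253).

```bash
python3 - <<'E'
from h import *
a=atz('wrist',(317,168),.123);b=atz('wrist',(317.5,309),.123);m=(a+b)/2
print(a,b,m,np.linalg.norm(a-b)); y=(a-b)/np.linalg.norm(a-b)
if y[1]<0:y=-y
x=np.array([y[1],-y[0],0]);print('yaw',np.arctan2(x[1],x[0]))
for n,p,z in(('ball',(572,253),.165),('fl',(276,92),.088),('bl',(479,101),.088),('fr',(283,346),.088)):
    P=atz('wrist',p,z);print(n,P.round(4),(P-m)@x,(P-m)@y)
E
```

```text
[0.46182936 0.14635305 0.123     ] [0.4559199  0.03717371 0.123     ] [0.45887463 0.09176338 0.123     ] 0.10933914772272647
yaw -0.05407345633739323
ball [0.6487 0.0844 0.165 ] 0.18993049034009363 0.00293550795289695
fl [0.4328 0.2065 0.088 ] -0.03226326148724147 0.11318315096030737
bl [0.6004 0.1964 0.088 ] 0.13564389820880823 0.11209981388411543
fr [ 0.4202 -0.0182  0.088 ] -0.03262383631054062 -0.11192356114958626
```

Request:
servo_tool:
  plan: [-0.1,0.1,-2.5,0,1,0,0,-2.5,0,1,0,0,-2.5,0,1,0,0,-2.5,0,1,0,0,0,0,0.2,0,0,0,0,0,0,0,0,0,0,0,0,0,0,0]

```text
time: 3.5
eef_pos: [0.4591, 0.0923, 0.2043]
orientation: [2.281, 2.158, 0.003]
ft_force: [0.2, -0.1, 0.7]
opening: 0.693
```

```bash
python3 - <<'E'
from h import *
s=state();print(s['time'],s['eef_pos'],s['ft_force'],s['opening'])
save(capture('wrist'),'w2')
E
```

```text
3.5 [0.45912601 0.09225477 0.20425952] [ 0.17566195 -0.14602101  0.71238258] 0.6930421396695291
```

View pics/w2.png

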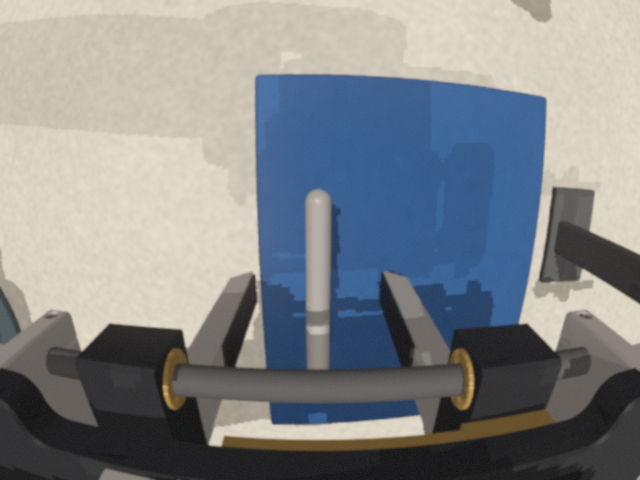

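The bar (317,190–370) lies between the fingers, which are still closing, so I'll wait for them.

Request:
servo_tool:
  plan: [0,0,0,0,0,0,0,0,0,0,0,0,0,0,0,0,0,0,0,0,0,0,0,0,0,0,0,0,0,0,0,0,0,0,0,0,0,0,0,0]

```text
time: 4.35
eef_pos: [0.459, 0.0919, 0.2027]
orientation: [2.282, 2.157, 0.003]
ft_force: [6.4, -0.1, -4.8]
opening: 0.107
```

```bash
python3 - <<'E'
import numpy as np
r=14.65;p=.298+np.arange(0,1.45,.06);X=-r*np.cos(p);Z=r*np.sin(p)
c,s=np.cos(-.054),np.sin(-.054)
for k,(a,b) in enumerate(zip(np.diff(X),np.diff(Z))): print(k,', '.join('%.2f'%v for v in(a*c,a*s,b)),'  th %.2f'%(p[k+1]-.298),X[k+1].round(2),Z[k+1].round(2))
E
```

```text
0 0.28, -0.02, 0.83   th 0.06 -13.72 5.13
1 0.33, -0.02, 0.81   th 0.12 -13.39 5.95
2 0.38, -0.02, 0.79   th 0.18 -13.01 6.74
3 0.43, -0.02, 0.77   th 0.24 -12.58 7.51
4 0.47, -0.03, 0.74   th 0.30 -12.11 8.25
5 0.52, -0.03, 0.71   th 0.36 -11.59 8.96
6 0.56, -0.03, 0.68   th 0.42 -11.03 9.64
7 0.60, -0.03, 0.64   th 0.48 -10.44 10.28
8 0.63, -0.03, 0.61   th 0.54 -9.8 10.89
9 0.67, -0.04, 0.57   th 0.60 -9.13 11.46
10 0.70, -0.04, 0.53   th 0.66 -8.43 11.98
11 0.73, -0.04, 0.48   th 0.72 -7.69 12.47
12 0.76, -0.04, 0.44   th 0.78 -6.93 12.91
13 0.79, -0.04, 0.39   th 0.84 -6.14 13.3
14 0.81, -0.04, 0.34   th 0.90 -5.34 13.64
15 0.83, -0.04, 0.30   th 0.96 -4.51 13.94
16 0.84, -0.05, 0.25   th 1.02 -3.66 14.18
17 0.86, -0.05, 0.19   th 1.08 -2.81 14.38
18 0.87, -0.05, 0.14   th 1.14 -1.94 14.52
19 0.87, -0.05, 0.09   th 1.20 -1.07 14.61
20 0.88, -0.05, 0.04   th 1.26 -0.19 14.65
21 0.88, -0.05, -0.02   th 1.32 0.69 14.63
22 0.87, -0.05, -0.07   th 1.38 1.57 14.57
23 0.87, -0.05, -0.12   th 1.44 2.44 14.45
```

Request:
servo_tool:
  plan: [0.28,-0.02,0.83,0,0,0.33,-0.02,0.81,0,0,0.38,-0.02,0.79,0,0,0.43,-0.02,0.77,0,0,0.47,-0.03,0.74,0,0,0.52,-0.03,0.71,0,0,0.56,-0.03,0.68,0,0,0.6,-0.03,0.64,0,0]

```text
time: 5.15
eef_pos: [0.4943, 0.0898, 0.2592]
orientation: [2.283, 2.157, 0.002]
ft_force: [14.1, 0.1, -24.3]
opening: 0.102
```

Request:
servo_tool:
  plan: [0.75,-0.03,0.45,0,0,0.77,-0.04,0.45,0,0,0.7,-0.04,0.53,0,0,0.73,-0.04,0.48,0,0,0.76,-0.04,0.44,0,0,0.79,-0.04,0.39,0,0,0.81,-0.04,0.34,0,0,0.83,-0.04,0.3,0,0]

```text
time: 5.95
eef_pos: [0.5544, 0.0866, 0.2962]
orientation: [-2.28, -2.156, 0.009]
ft_force: [-7.2, -2.0, 0.8]
opening: 0.105
```

Request:
servo_tool:
  plan: [0.84,-0.05,0.25,0,0,0.86,-0.05,0.19,0,0,0.87,-0.05,0.14,0,0,0.87,-0.05,0.09,0,0,0.88,-0.05,0.04,0,0,0.88,-0.05,-0.02,0,0,0.87,-0.05,-0.07,0,0,0.87,-0.05,-0.12,0,0]

```text
time: 6.75
eef_pos: [0.6247, 0.0825, 0.3023]
orientation: [-2.282, -2.158, 0.005]
ft_force: [-4.1, -1.5, 4.0]
opening: 0.103
```

Request:
servo_tool:
  plan: [0,0,0,0,0.28,0,0,0,0,0.28,0,0,0,0,0.28,0,0,0,0,0.28,0,0,1,0,0.28,0,0,2,0,0.28,0,0,3,0,0.28,0,0,3,0,0.28]

```text
time: 7.55
eef_pos: [0.6246, 0.083, 0.3927]
orientation: [-2.283, -2.158, 0.0]
ft_force: [0.3, -0.1, 0.8]
opening: 0.285
```

```bash
python3 - <<'E'
from h import *
s=state();print(s['time'],s['eef_pos'],s['ft_force'],s['opening'])
save(capture('scene')[150:400,200:540].repeat(2,0).repeat(2,1),'s2')
for l,c in(('lid_handle','scene'),('lid_handle','top'),('lid_hinge','top')):
    print(l,c,[(round(q['conf'],2),q['location']) for q in pinpoint(c,l)[:1]]) if c=='scene' or capture('top') is not None else 0
E
```

```text
7.55 [0.6246015 0.0829861 0.3927195] [ 0.27420694 -0.14420303  0.77637961] 0.28468388454381127
lid_handle scene [(0.63, [337.3, 223.0])]
lid_handle top []
lid_hinge top []
```

View pics/s2.png

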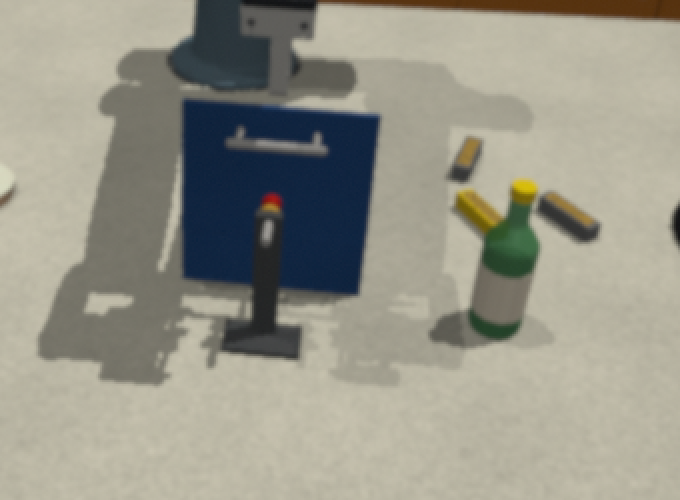

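The lid stands upright in the crop (185–378, 100–293), its handle is free and the fingers are clear above it. I'll go round to its inner face with the fingers shut.

Request:
servo_tool:
  plan: [-3,0.1,0,0,0,-3,0.1,0,0,0,-3,0.2,0,0,0,0,0,-3,0,0,0,0,-3,0,0,0,0,-2.5,0,0,0,0,-1,0,0,0,0,0,0,0]

```text
time: 8.65
eef_pos: [0.5338, 0.0869, 0.2936]
orientation: [-2.28, -2.156, 0.005]
ft_force: [0.1, 0.3, -0.7]
opening: 0.005
```

Request:
servo_tool:
  plan: [0.8,-0.04,0,0,0,0.8,-0.04,0,0,0,0.8,-0.04,0,0,0,0.7,-0.04,0,0,0,0.7,-0.04,0,0,0,0.7,-0.04,0,0,0,0.6,-0.03,0,0,0,0.5,-0.03,0,0,0]

```text
time: 9.45
eef_pos: [0.5911, 0.0839, 0.2961]
orientation: [-2.282, -2.158, 0.001]
ft_force: [-3.4, 0.6, 2.2]
opening: 0.005
```

```bash
python3 - <<'E'
from h import *
s=state();print(s['time'],s['eef_pos'],s['ft_force'],s['opening'])
save(capture('wrist'),'w3')
E
```

```text
9.45 [0.59114997 0.08392234 0.29608147] [-3.36997864  0.56695289  2.2284788 ] 0.0047912283405072325
```

View pics/w3.png

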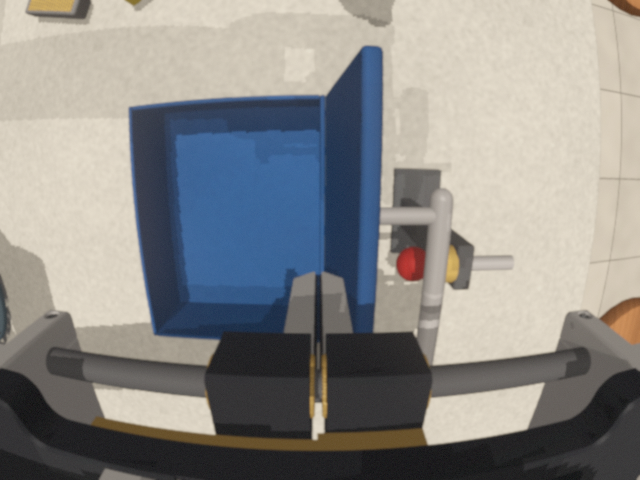

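The box is open: its front edge runs (132,107)–(155,335), its back rim is near (324,97), and the red ball is at (411,264) behind the lid. I'll work out where the lid should meet it.

```bash
python3 - <<'E'
from h import *
x=np.array([np.cos(.054),-np.sin(.054),0]);e=state()['eef_pos']
f1=atz('wrist',(132,107),.08);f2=atz('wrist',(155,335),.08);bk=atz('wrist',(324,97),.08);ball=atz('wrist',(411,264),.165)
print(f1,f2,bk,ball,np.arctan2(-(f1-f2)[0],(f1-f2)[1]))
for h in(bk@x, f1@x+.17):
    d=ball@x-h;g=lambda a:d*np.cos(a)-.085*np.sin(a)-.019
    from scipy.optimize import brentq
    a=brentq(g,-.2,.8);print('hinge-x',h,'ball d',d,'theta',np.pi/2+a,'TCP travel (m) to stop',h+(e[2]-.097-.08)*np.tan(a)-.0125-e@x)
E
```

```text
[0.43803206 0.20370814 0.08      ] [ 0.42319363 -0.01359309  0.08      ] [0.60246776 0.19314299 0.08      ] [0.64964776 0.08194306 0.165     ] -0.06817923625990935
hinge-x 0.5911649182719128 ball d 0.05311311202679081 theta 1.9385765017884824 TCP travel (m) to stop 0.03829195364142868
hinge-x 0.596398672747785 ball d 0.047879357550918544 theta 1.887773110735075 TCP travel (m) to stop 0.03670964954234124
```

Request:
servo_tool:
  plan: [0.4,-0.02,0,0,0,0.4,-0.02,0,0,0,0.4,-0.02,0,0,0,0.4,-0.02,0,0,0,0.4,-0.02,0,0,0,0.3,-0.02,0,0,0,0.2,-0.01,0,0,0,0,0,0,0,0]

```text
time: 10.3
eef_pos: [0.6163, 0.0826, 0.2964]
orientation: [2.282, 2.158, 0.001]
ft_force: [-0.7, 0.4, -1.4]
opening: 0.001
```

Request:
servo_tool:
  plan: [0.1,0,0,0,0,0.1,-0.01,0,0,0,0.1,0,0,0,0,0.1,-0.01,0,0,0,0,0,0,0,0,0,0,0,0,0,0,0,0,0,0,0,0,0,0,0]

```text
time: 11.1
eef_pos: [0.62, 0.0824, 0.2964]
orientation: [2.282, 2.158, 0.001]
ft_force: [-2.3, -0.3, -1.0]
opening: 0.007
```

Request:
servo_tool:
  plan: [0.05,0,0,0,0,0.05,0,0,0,0,0.05,0,0,0,0,0.05,0,0,0,0,0,0,0,0,0,0,0,0,0,0,0,0,0,0,0,0,0,0,0,0]

```text
time: 11.9
eef_pos: [0.6219, 0.0824, 0.2962]
orientation: [2.283, 2.158, 0.0]
ft_force: [-2.4, 0.1, -1.7]
opening: 0.005
```

Request:
servo_tool:
  plan: [0.05,0,0,0,0,0.05,0,0,0,0,0.05,0,0,0,0,0.05,0,0,0,0,0,0,0,0,0,0,0,0,0,0,0,0,0,0,0,0,0,0,0,0]

```text
time: 12.7
eef_pos: [0.624, 0.0825, 0.2963]
orientation: [2.283, 2.158, 0.001]
ft_force: [-3.1, -0.6, -0.6]
opening: 0.008
```

Request:
servo_tool:
  plan: [0.05,0,0,0,0,0.05,0,0,0,0,0.05,0,0,0,0,0,0,0,0,0,0,0,0,0,0,0,0,0,0,0,0,0,0,0,0,0,0,0,0,0]

```text
time: 13.5
eef_pos: [0.6254, 0.0824, 0.2962]
orientation: [2.283, 2.158, 0.0]
ft_force: [-1.9, -0.2, -0.8]
opening: 0.002
```

Request:
servo_tool:
  plan: [0.05,0,0,0,0,0.05,0,0,0,0,0.05,0,0,0,0,0,0,0,0,0,0,0,0,0,0,0,0,0,0,0,0,0,0,0,0,0,0,0,0,0]

```text
time: 14.3
eef_pos: [0.6269, 0.0824, 0.2962]
orientation: [2.283, 2.158, 0.0]
ft_force: [-2.3, -0.1, -1.6]
opening: 0.004
```

Request:
servo_tool:
  plan: [0.05,0,0,0,0,0.05,0,0,0,0,0,0,0,0,0,0,0,0,0,0,0,0,0,0,0,0,0,0,0,0,0,0,0,0,0,0,0,0,0,0]

```text
time: 15.1
eef_pos: [0.6279, 0.0824, 0.2962]
orientation: [2.283, 2.158, 0.0]
ft_force: [-1.8, -0.7, -1.7]
opening: 0.008
```

Request:
servo_tool:
  plan: [0.05,0,0,0,0,0.05,0,0,0,0,0.05,0,0,0,0,0,0,0,0,0,0,0,0,0,0,0,0,0,0,0,0,0,0,0,0,0,0,0,0,0]

```text
time: 15.9
eef_pos: [0.6294, 0.0824, 0.2962]
orientation: [2.283, 2.158, 0.0]
ft_force: [-2.9, 0.1, -0.1]
opening: 0.003
```

Request:
servo_tool:
  plan: [0.05,0,0,0,0,0.05,0,0,0,0,0,0,0,0,0,0,0,0,0,0,0,0,0,0,0,0,0,0,0,0,0,0,0,0,0,0,0,0,0,0]

```text
time: 16.7
eef_pos: [0.6304, 0.0824, 0.2962]
orientation: [2.283, 2.158, 0.0]
ft_force: [-2.7, -0.2, -0.8]
opening: 0.01
```

Request:
servo_tool:
  plan: [0.05,0,0,0,0,0.05,0,0,0,0,0.05,0,0,0,0,0,0,0,0,0,0,0,0,0,0,0,0,0,0,0,0,0,0,0,0,0,0,0,0,0]

```text
time: 17.5
eef_pos: [0.6319, 0.0824, 0.2962]
orientation: [2.283, 2.158, 0.0]
ft_force: [-1.9, 0.2, -1.2]
opening: 0.007
```

Request:
servo_tool:
  plan: [0.05,0,0,0,0,0.05,0,0,0,0,0,0,0,0,0,0,0,0,0,0,0,0,0,0,0,0,0,0,0,0,0,0,0,0,0,0,0,0,0,0]

```text
time: 18.3
eef_pos: [0.6329, 0.0824, 0.2961]
orientation: [-2.283, -2.158, 0.0]
ft_force: [-2.8, -0.3, -0.7]
opening: 0.008
```

Request:
servo_tool:
  plan: [0.05,0,0,0,0,0.05,0,0,0,0,0.05,0,0,0,0,0,0,0,0,0,0,0,0,0,0,0,0,0,0,0,0,0,0,0,0,0,0,0,0,0]

```text
time: 19.1
eef_pos: [0.6345, 0.0824, 0.2963]
orientation: [2.283, 2.158, 0.0]
ft_force: [-1.7, 0.4, -1.1]
opening: 0.004
```

```bash
python3 - <<'E'
from h import *
s=state();print(s['time'],s['eef_pos'],s['ft_force'],s['opening'])
save(capture('wrist'),'w4')
E
```

```text
19.1 [0.63445291 0.08243278 0.29626547] [-1.74877967  0.38698218 -1.10999639] 0.0035105139443635824
```

View pics/w4.png

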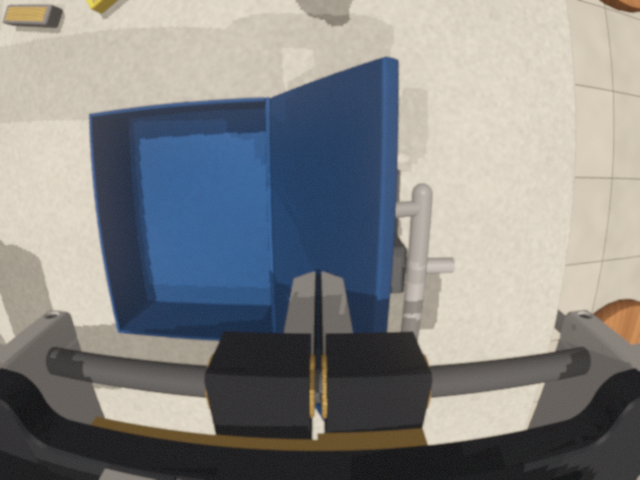

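The lid leans past upright (top edge at columns 385–397) and almost hides the post, so it is close to the stop. I'll keep feeling forward.

Request:
servo_tool:
  plan: [0.05,0,0,0,0,0.05,0,0,0,0,0.05,0,0,0,0,0,0,0,0,0,0,0,0,0,0,0,0,0,0,0,0,0,0,0,0,0,0,0,0,0]

```text
time: 19.95
eef_pos: [0.6354, 0.0824, 0.296]
orientation: [-2.282, -2.158, 0.003]
ft_force: [-5.1, -0.9, 0.5]
opening: 0.005
```

Request:
servo_tool:
  plan: [0.05,0,0,0,0,0.05,0,0,0,0,0,0,0,0,0,0,0,0,0,0,0,0,0,0,0,0,0,0,0,0,0,0,0,0,0,0,0,0,0,0]

```text
time: 20.75
eef_pos: [0.6358, 0.0824, 0.2959]
orientation: [-2.281, -2.157, 0.005]
ft_force: [-8.4, -0.7, 2.2]
opening: 0.002
```

Contact is felt: the force is rising while the tool hardly moves. I'll press about 1 mm more and hold.

Request:
servo_tool:
  plan: [0.05,0,0,0,0,0,0,0,0,0,0,0,0,0,0,0,0,0,0,0,0,0,0,0,0,0,0,0,0,0,0,0,0,0,0,0,0,0,0,0]

```text
time: 21.55
eef_pos: [0.636, 0.0824, 0.2959]
orientation: [-2.28, -2.156, 0.007]
ft_force: [-10.6, -0.4, 3.4]
opening: 0.008
```

The stop was pressed at about 10.6 N on the tool for over 0.7 s. I'll withdraw straight back and then up.

Request:
servo_tool:
  plan: [-0.1,0,0,0,0,-0.2,0,0,0,0,-0.5,0,0,0,0,-1,0,0,0,0,-2,0.1,0,0,0,-2.2,0.1,1,0,0,-1,0,2,0,0,-1,0,2,0,0]

```text
time: 22.35
eef_pos: [0.5562, 0.0845, 0.3467]
orientation: [2.283, 2.158, 0.001]
ft_force: [0.2, 0.2, -0.2]
opening: 0.005
```

Request:
servo_tool:
  plan: [-1,1.7,0,0.13,0.5,-1,1.7,0,0.13,1,-1,1.7,0,0.13,1,-1,1.7,0,0.13,1,-1,1.7,0,0.13,1,-1,1.7,0,0.13,1,-1,1.7,0,0.13,1,-1,1.7,0,0.13,1]

```text
time: 23.15
eef_pos: [0.4766, 0.221, 0.3465]
orientation: [0.9, 3.008, 0.001]
ft_force: [0.3, -0.5, -0.7]
opening: 0.647
```

Request:
servo_tool:
  plan: [-0.5,1.7,0,0.13,1,-0.5,1.7,0,0.13,1,-0.5,1.7,0,0.13,1,-0.5,1.7,0,0.13,1,-0.5,1.7,0,0.13,1,-0.5,1.7,-1,0.13,1,-0.5,1.7,-1,0.13,1,0,1.7,-1,0.13,1]

```text
time: 23.95
eef_pos: [0.4417, 0.3571, 0.3163]
orientation: [-0.714, 3.058, 0.001]
ft_force: [0.2, 0.3, 0.2]
opening: 1.002
```

```bash
python3 - <<'E'
from h import *
s=state();print(s['time'],s['eef_pos'],s['ft_force'],s['opening'],Ro.from_rotvec(s['orientation']).as_matrix()[:,1].round(3))
save(capture('wrist'),'w5')
for q in pinpoint('wrist','tokens_center')[:3]: print(q['conf'],q['location'],atz('wrist',q['location'],.013).round(4))
E
```

```text
23.95 [0.44166304 0.3570738  0.31631736] [0.240644   0.26719557 0.23880551] 1.0015785636772574 [-0.443  0.896  0.   ]
0.71 [325.4, 207.0] [0.435  0.3638 0.013 ]
0.67 [422.4, 244.3] [0.4246 0.4793 0.013 ]
0.58 [383.5, 88.1] [0.2958 0.3619 0.013 ]
```

View pics/w5.png

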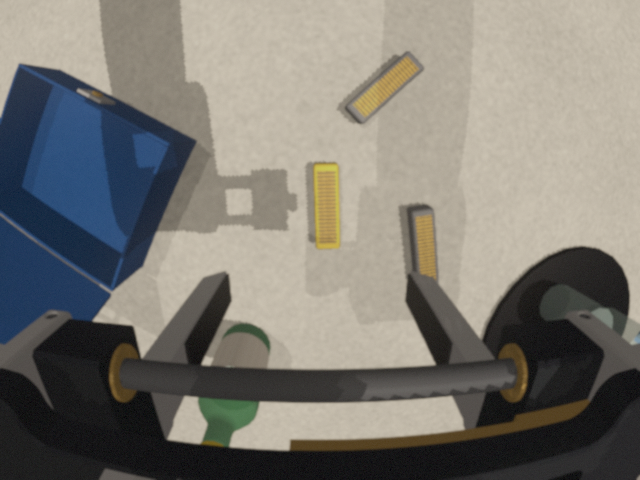

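The yellow tube is at (327,206), upright in the image and square to the jaws. The grey look-alikes are at (384,88) and (424,242), and the bottle is at (235,380); all are clear of the fingers' path.

Request:
servo_tool:
  plan: [-0.4,0.4,-3.5,0,1,-0.35,0.3,-3.5,0,1,0,0,-4,0,1,0,0,-4,0,1,0,0,-3,0,1,0,0,-2,0,1,0,0,-1.2,0,1,0,0,0,0,1]

```text
time: 24.85
eef_pos: [0.4345, 0.3626, 0.1033]
orientation: [0.702, -3.06, 0.001]
ft_force: [-0.4, 0.8, 0.4]
opening: 0.999
```

Request:
servo_tool:
  plan: [0,0,0,0,0,0,0,0,0,0,0,0,0,0,0,0,0,0,0,0,0,0,0,0,0,0,0,0,0,0,0,0,0,0,0,0,0,0,0,0]

```text
time: 25.65
eef_pos: [0.4348, 0.3634, 0.1041]
orientation: [0.706, -3.061, 0.0]
ft_force: [-0.6, 0.1, -0.5]
opening: 0.357
```

Request:
servo_tool:
  plan: [0,0,0,0,0,0,0,0,0,0,0,0,0,0,0,0,0,0,0,0,0,0,1,0,0,0,0,3,0,0,0,0,4,0,0,0,0,4,0,0]

```text
time: 26.45
eef_pos: [0.4343, 0.3631, 0.2254]
orientation: [0.706, -3.06, 0.001]
ft_force: [0.7, 0.1, -1.9]
opening: 0.278
```

Request:
servo_tool:
  plan: [0.95,-3.4,0,-0.065,0,0.95,-3.4,0,-0.065,0,0.95,-3.4,0,-0.065,0,0.95,-3.4,0,-0.065,0,0.95,-3.4,0,-0.065,0,0.95,-3.4,0,-0.065,0,0.95,-3.4,0,-0.065,0,0.95,-3.4,0,-0.065,0]

```text
time: 27.25
eef_pos: [0.5108, 0.09, 0.2246]
orientation: [0.109, 3.139, -0.0]
ft_force: [-0.3, -0.1, -1.7]
opening: 0.279
```

Request:
servo_tool:
  plan: [0,0,0,0,0,0,0,-2,0,0,0,0,-2,0,0,0,0,-2,0,0,0,0,-2,0,0,0,0,-1,0,0,0,0,-1,0,0,0,0,0,0,0]

```text
time: 28.05
eef_pos: [0.5102, 0.0918, 0.1233]
orientation: [-0.104, -3.138, -0.0]
ft_force: [-0.4, -1.3, -0.9]
opening: 0.274
```

```bash
python3 - <<'E'
from h import *
s=state();print(s['time'],s['eef_pos'],s['ft_force'],s['opening'],Ro.from_rotvec(s['orientation']).as_matrix()[:,1].round(3))
im=capture('scene');t=capture('top');w=capture('wrist')
save(np.hstack([cv2.resize(w,(400,300)),cv2.resize(t[150:390,140:460],(400,300))]),'w6')
E
```

```text
28.05 [0.51021393 0.09175658 0.12331961] [-0.40377064 -1.27895308 -0.87781239] 0.27385844956806393 [0.066 0.998 0.   ]
```

View pics/w6.png

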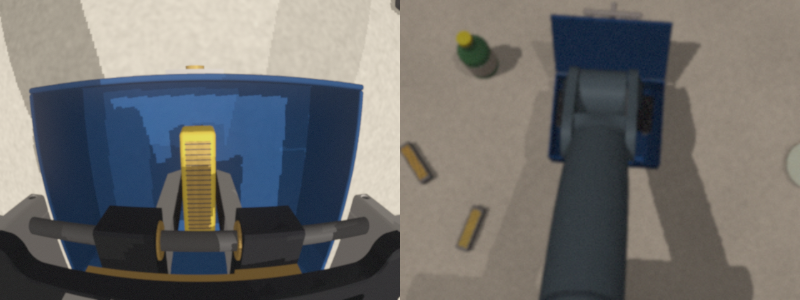

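The tube (180–215, 125–240 in the wrist half) hangs inside the box along its depth, clear of the walls. I'll lower it to the floor, release it and rise.

Request:
servo_tool:
  plan: [0,0,-0.5,0,0,0,0,-0.5,0,0,0,0,-0.3,0,0,0,0,-0.15,0,0,0,0,0,0,0,0,0,0,0,0.5,0,0,0,0,0.5,0,0,0,0,0.5]

```text
time: 29.0
eef_pos: [0.5113, 0.0914, 0.1101]
orientation: [0.105, 3.139, -0.0]
ft_force: [-0.2, 0.5, 0.4]
opening: 0.48
```

Request:
servo_tool:
  plan: [0,0,0,0,0.5,0,0,0,0,0.5,0,0,0,0,0.5,0,0,1,0,0.5,0,0,3,0,0.5,0,0,4,0,0.5,0,0,4,0,0.5,0,0,4,0,0.5]

```text
time: 29.8
eef_pos: [0.5106, 0.0914, 0.272]
orientation: [0.105, 3.139, 0.0]
ft_force: [0.7, 0.0, 0.2]
opening: 0.499
```

Request:
servo_tool:
  plan: [-1,0,3,0,0.5,-1,0,3,0,0.5,-1,2,0,0,0.5,-1,3,0,0,0.5,-1,3,0,0,0.5,-1,3,0,0,0.5,0,3,0,0,0.5,0,3,0,0,0.5]

```text
time: 30.6
eef_pos: [0.4503, 0.2626, 0.3306]
orientation: [0.104, 3.139, 0.001]
ft_force: [0.3, -0.4, 0.3]
opening: 0.5
```

```bash
python3 - <<'E'
from h import *
s=state();print(s['time'],s['eef_pos'],s['ft_force'],s['opening'])
im=capture('scene');t=capture('top')
for l in('tokens_center','coasters','bottle','goblet'):
    for c in('scene','top'): print(l,c,[(round(q['conf'],2),atz(c,q['location'],.017 if l[0]=='t' else 0).round(3)) for q in pinpoint(c,l)[:3]])
save(np.hstack([cv2.resize(im[150:390,180:500],(400,300)),cv2.resize(t[130:340,220:500],(400,300))]),'w7')
E
```

```text
30.6 [0.45032768 0.26264331 0.33061374] [ 0.34561913 -0.35818986  0.28938963] 0.49999563356361454
tokens_center scene [(0.92, array([0.43 , 0.477, 0.017])), (0.75, array([0.304, 0.349, 0.017]))]
tokens_center top [(0.71, array([0.427, 0.468, 0.017])), (0.62, array([0.519, 0.095, 0.017]))]
coasters scene [(0.88, array([ 0.443, -0.333,  0.   ]))]
coasters top [(0.76, array([ 0.438, -0.333,  0.   ])), (0.48, array([0.755, 0.089, 0.   ]))]
bottle scene [(0.9, array([0.635, 0.35 , 0.   ]))]
bottle top [(0.82, array([0.641, 0.341, 0.   ]))]
goblet scene [(0.92, array([ 0.666, -0.381,  0.   ]))]
goblet top [(0.9, array([ 0.657, -0.382,  0.   ])), (0.41, array([0.62 , 0.076, 0.   ]))]
```

View pics/w7.png

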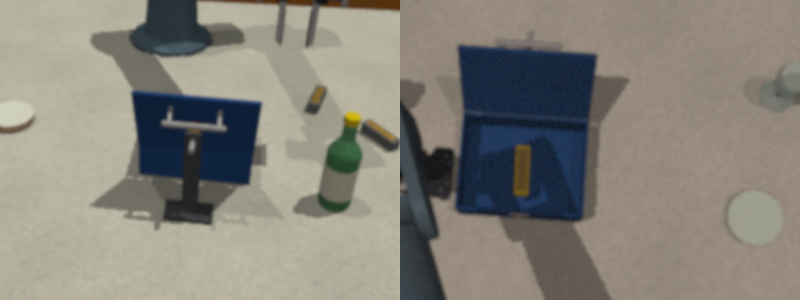

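The tube lies flat in the box (about (523,170) in the top half), the lid leans back on the post, and the other objects measure where they stood. Handing in.

```bash
python3 -c "
from plant import *
print(job_done())"
```

```text
the job is handed in; nothing more can be done
None
```

The cash box is open with its lid back on the red stop, and the yellow token tube lies on the box floor. I handed the job in at about 31 s of the 72 s allowed, and no verdict was reported.

- **Lid:** I raised it by the handle to about 1.44 rad, let go, and pushed it on from inside with the closed fingers. At the stop the tool force rose from 2–3 N to 5, 8 and then 10.6 N while the tool hardly moved. I held it there for about 0.7 s, then drew straight back. I estimate roughly 11–12 N on the rubber.
- **Tube:** I picked it up, lowered it to the box floor, released it and moved clear. The last pictures show it near the middle of the box, at about (0.519, 0.095) m.
- **Other objects:** The bottle, wine glass and coasters measured within about 10 mm of their first positions, which is within the networks' scatter.

**Higher force while lifting:** Early in the raise my arc was a few mm off and the tool force reached about 28 N. I corrected the path and it dropped to about 7 N.

**Not checked:**
- The force left between lid and stop after I withdrew could not be measured. The last pictures only show the lid leaning back at the stop.
- The tube's height above the floor was not measured directly. It was only seen lying flat.

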